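# Stand the toppled counter notice back up

### The arm

A 6-joint arm with a two-finger parallel gripper is mounted at the origin on the work surface. World frame = base frame: x ahead of the robot, y to its left, z up, the work surface at z = 0. Lengths are in mm, angles in rad, forces in N, time in s.
With the tool pointing down it reaches from about 350 to 950 mm from the base axis. Payload 17.4 kg.
Tool frame: the origin (TCP) lies at the very end of the fingers, on their centre line; the grasp point (between the pads) lies 19 mm behind it; z points along the fingers, y is the line along which they close (so a half turn about z gives the same grasp; the last joint's range is limited). The gripper opens to 93 mm and grips with 3 to 60 N. Pads are 15 mm wide; open, the fingers measure 128 mm over their backs; the gripper's body (75 mm by 188 mm) begins 65 mm behind the grasp point.
Start: joints at [-1.225, 0.116, 1.442, -0, 1.584, -0.038], TCP at [252.743, -625.902, 218.646] pointing down, gripper open.
Joint ranges: [-2.83, 2.83], [-0.83, 2.19], [0.07, 2.5], [-1.14, 4.28], [0.01, 3], [-2.97, 2.97]. Speed limits (rad/s): [1.89, 1.89, 2.22, 3.14, 3.14, 3.14].

### API

Orientations are given as a 3x3 rotation matrix whose columns are the frame's x, y, z axes.
In Python, from rig import ctrl gives the robot as it stands.
- The arm moves only by the tool jog_arm, never from a script. Its argument "increments" is a list of rows, each a list of 5 numbers: the shift along the tool's x, y, z in cm, then the turn about the tool's z in units of 10 degrees (1.0 is 10 degrees), then the closure, from 0 (fully open) to 1 (shut). A call has 1 to 8 rows; each row shifts and turns the commanded pose from where the row before left it, along the tool's axes as they then stand; what a row does not reach is not made up. A row lasts 1/8 s, in which the tool goes at most 62.5 mm and 10.7 degrees, less where a joint would pass 70% of its speed; a pose out of reach is approached as far as the arm can. A call is refused whole if a number of a shift passes 6.25 or a number of a turn 1, either way. A call with a gripper value outside its range is refused whole. The fingers move at their own pace and stop on an object; "grip_force" is the grip in N (left out, the last holds). Time passes only in rows, so rows that do not move let the fingers close. It gives the time, the measured TCP pose, the force, the opening and the grip force at its end, in the units of the state.
- ctrl.read_state(): the state, without advancing time (a new reading comes with each control period).
- ctrl.read_camera(name): name is "side" or "top" or "wrist"; returns the picture (400x640x3 uint8, red, green, blue); there is no depth.
- ctrl.camera_params(name): a dict with "mtx" (3x3 intrinsics, pixels), "dist" ([k1, k2, p1, p2, k3] as OpenCV has them; the pictures are not rectified), "world_from_camera" (4x4, takes a point from camera to world coordinates). Camera axes: x right, y down, z forward; pixel columns grow to the right and rows downward; lengths in mm; the calibration is good to about 2 mm. A picture is of the moment at which its call begins: read the wrist's pose just before it. camera_params takes no time and is no camera call; for the wrist camera it gives the pose at the moment of the call.
- ctrl.job_done(): hands the job in; it is judged then, once.
The state is a dict: "time": time; "q": joint angles; "joint_vel": joint speeds; "joint_torque": joint torques, N m; "eef_pos": TCP position; "tcp_rot": TCP orientation; "wrist_force": force on the tool from outside, world axes, zero at the start; "ft_torque": the same for the moment, N m; "gripper_width": opening from 0.0 (shut) to 1.0 (fully open); "grip_force": force on a finger pad.
Only numpy, scipy, OpenCV 4.12 (cv2) and the standard library are available. Lean on these libraries where they do the work, as an engineer would, in place of code of your own. Each camera call takes 0.05 s, during which the arm holds its last target. There are 200 camera calls.

### The job

The notice stand on the shop counter has been knocked onto its back. Push its heavy foot over, away from the notice plate, so that it stands up again, then push the standing notice forward along the counter until the front edge of its foot is flush against the low brass rail. Only push it: do not lift it off the counter, and leave the other things on the counter where they are.

Things in the scene. Friction and masses are not known exactly. Their poses are not given: they have to be found in the camera images.
- notice: L-shaped notice stand, loose, 0.45-0.75 kg: brass foot 75 deep x 105 wide x 8 mm, white plate 105 wide x 6 thick, 110 mm tall from the foot's underside. Origin: middle of the heel edge (plate's back meets foot's underside). x heel to front edge, y width (left), z up the plate. At the start it lies on the plate's back: x up, z level towards the robot, foot standing 75 mm up on the far side.
- notice_front (a point): Middle of the front edge of the notice's foot, at its underside: 75 mm along x from the notice's origin. Lying, this is the top, 75 mm up. Nearly all the weight is in the foot: pushed near here from the plate's side with about 2 N, the stand pivots on its heel, balances at about 17 degrees, then drops onto the foot by itself, plate upright. The heel may slide some mm.
- notice_left (a point): The left end of the front edge of the notice's foot, at its underside: 75 mm along x, +52.5 mm along y from the notice's origin.
- notice_right (a point): The right end of the front edge of the notice's foot, at its underside: 75 mm along x, -52.5 mm along y from the notice's origin.
- rail: Fixed low brass rail on the counter beyond the notice, a straight bar 12 mm thick (x), 560 mm long (y) and 15 mm high. Origin: centre of its underside; its x axis points away from the robot, y along the bar. The face towards the robot, where the foot must end, is at x = -6 mm in its frame.
- reader: Bystander, loose: black card reader lying flat, 150 x 72 x 26 mm. Origin: centre of its underside.
- giftbox: Bystander, loose: small turquoise gift box with white ribbon, 85 x 65 x 55 mm (66 mm with the bow). Origin: centre of its underside.
- bottle: Bystander, loose: upright amber glass bottle with black cap, 48 mm across, 110 mm tall. Origin: centre of its underside.
Mind the look-alikes: they are no part of the job. Leave any red or turquoise look-alike of the notice alone.

How it is judged (in metres and radians):
On the way, in this order (a step that is already met when the one before it is completed fails the run):
1. the notice stands upright on its foot, not yet at the rail (angle between notice's own z axis and vertical below 0.08 rad and x of any of notice_left, notice_right in the frame of rail below -0.014 m), for 0.2 s.
2. the standing notice is flush against the rail (angle between notice's own z axis and vertical below 0.08 rad and x of each of notice_left, notice_right in the frame of rail above -0.012 m), for 0.2 s.
At the end, for the whole second after the job is handed in: The notice stands upright on its foot (within 0.06 rad) and at rest, both ends of the foot's front edge within 6 mm of the rail's near face and within the rail's length (angle between notice's own z axis and vertical below 0.06 rad and height (world z) of notice below 0.006 m and x of notice_left in the frame of rail between -0.012 and 0 m and x of notice_right in the frame of rail between -0.012 and 0 m and x of notice in the frame of rail below -0.06 m and y of notice_left in the frame of rail below 0.285 m and y of notice_right in the frame of rail above -0.285 m and linear speed of notice below 0.01 m/s); the robot touches nothing.
It fails at once if the notice is lifted: its heel rises more than 20 mm off the counter (height (world z) of notice above 0.02 m).
It fails at once if the card reader is moved more than 15 mm (distance of reader from where it was at the start of the episode above 0.015 m).
It fails at once if the gift box is moved more than 15 mm (distance of giftbox from where it was at the start of the episode above 0.015 m).
It fails at once if the bottle is moved more than 15 mm or tipped (distance of bottle from where it was at the start of the episode above 0.015 m or angle between bottle's own z axis and vertical above 0.3 rad).
It also fails if it takes over 58 s, if anything falls off the work surface, if the arm or the gripper's body presses on something with over 40 N, if the wrist force passes 120 N, or if a joint passes its speed limit or range.

## Working session

There is one attempt and no reset: what is moved stays moved. The work goes in short steps, Python scripts to look and compute and a tool call to move; the robot and the scene stay as the last step left them, time stands still between calls to the robot, and variables do not carry over. Pictures are saved under pics/ and viewed, at most 10 in all, crops included, and the job is handed in when it is done.

Besides the shell and the picture viewer there is one more tool, called after "Call:" by a JSON object that holds its "api" and its "payload", one argument or row to a line. jog_arm: Moves the arm, as the interface text tells. Its arguments: {"type":"object","properties":{"increments":{"type":"array","items":{"type":"array","items":{"type":"number"}}},"grip_force":{"type":"number"}},"required":["increments"]}

```bash
mkdir -p pics
python3 - <<'E'
from rig import ctrl
import cv2,numpy as np
for n in ("top","side"):
    cv2.imwrite(f"pics/{n}0.png",ctrl.read_camera(n)[:,:,::-1])
    p=ctrl.camera_params(n);print(n,np.round(p["mtx"],1).tolist(),p["dist"],np.round(p["world_from_camera"],3).tolist())
s=ctrl.read_state();print(s["time"],s["eef_pos"],np.round(s["tcp_rot"],3))
E
```

```text
top [[439.8, 0.0, 320.3], [0.0, 439.8, 201.8], [0.0, 0.0, 1.0]] [-0.10967711  0.          0.          0.          0.        ] [[0.016, -0.996, 0.084, 413.51], [-1.0, -0.015, 0.018, -77.801], [-0.017, -0.085, -0.996, 1390.946], [0.0, 0.0, 0.0, 1.0]]
side [[411.8, 0.0, 322.1], [0.0, 411.8, 206.9], [0.0, 0.0, 1.0]] [-0.07833899  0.          0.          0.          0.        ] [[-0.998, -0.019, 0.065, 450.054], [-0.066, 0.505, -0.861, 852.051], [-0.017, -0.863, -0.505, 600.437], [0.0, 0.0, 0.0, 1.0]]
0.1 [ 252.69482134 -625.72648194  217.99739495] [[ 0.927  0.374 -0.   ]
 [ 0.374 -0.927  0.001]
 [ 0.    -0.001 -1.   ]]
```

View pics/top0.png

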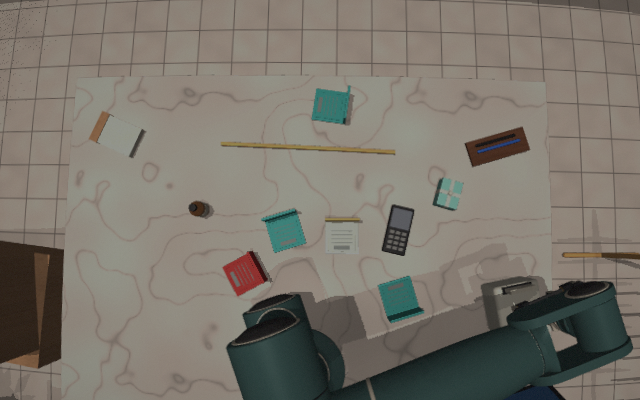

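View pics/side0.png

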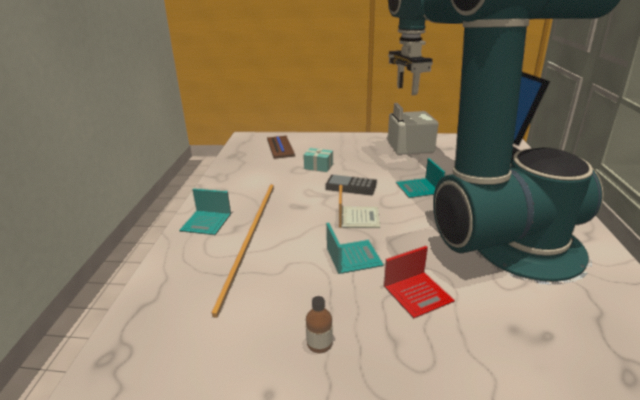

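The candidates, as positions in the top picture:
- White plate with brass foot: (342,236).
- White and brown thing: (120,135), behind the rail's line at the left.
- Turquoise L's: (284,230), (400,297) and (331,105).
- Red L: (246,273).

The rail runs from (222,144) to (395,152). The bottle is at (199,209), the reader at (398,230) and the gift box at (449,193). The notice should be the white plate with brass edge at (342,219), which lies with its foot on the far side, towards the rail. I'll confirm it in one crop and measure it.

```bash
cat > h.py <<'E'
import cv2,numpy as np
from rig import ctrl
def world(cam,px,z):
    p=ctrl.camera_params(cam);T=np.array(p["world_from_camera"])
    u=cv2.undistortPoints(np.array(px,float).reshape(-1,1,2),np.array(p["mtx"]),np.array(p["dist"])).reshape(-1,2)
    d=np.c_[u,np.ones(len(u))]@T[:3,:3].T
    return T[:3,3]+d*((z-T[2,3])/d[:,2])[:,None]
E
python3 - <<'E'
from h import *
im=cv2.imread("pics/top0.png")
cv2.imwrite("pics/crop.png",cv2.resize(im[195:270,295:425],None,fx=6,fy=6,interpolation=cv2.INTER_CUBIC))
print(np.round(world("top",[(222,144),(395,152)],15)))
print("plate",np.round(world("top",[(326,254),(358,254)],6)))
print("foot top",np.round(world("top",[(325,217.5),(362,219)],75)))
print("reader",np.round(world("top",[(391,205),(413,209),(404,255),(382,250)],26)))
print("turq",np.round(world("top",[(263,219),(298,210),(305,243),(275,252)],6)))
E
```

```text
[[ 712.  266.   15.]
 [ 692. -288.   15.]]
plate [[ 367.  -73.    6.]
 [ 368. -173.    6.]]
foot top [[ 478.  -69.   75.]
 [ 475. -180.   75.]]
reader [[ 522. -273.   26.]
 [ 511. -342.   26.]
 [ 368. -314.   26.]
 [ 382. -246.   26.]]
turq [[473. 128.   6.]
 [504.  17.   6.]
 [400.  -7.   6.]
 [370.  87.   6.]]
```

View pics/crop.png

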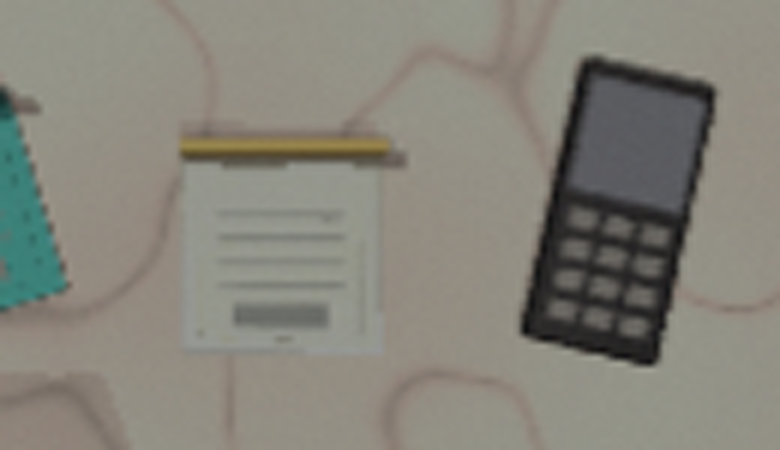

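Confirmed: it is white with a brass foot, facing the rail to within about 1°. The heel is at x≈478, centred on y≈-122, and the rail's near face is at x≈692 there, yawed about -2°. The sizes check: foot 111 mm against 105, rail 554 against 560. First I turn the tool square, half close the fingers and travel.

Call:
{"api": "jog_arm", "payload": {
  "increments": [
    [0,0,1,0.75,0.45],
    [0,0,1,0.75,0.45],
    [0,0,1,0.7,0.45],
    [2,-5,0,0,0.45],
    [2,-5,0,0,0.45],
    [2,-5,0,0,0.45],
    [2,-5,0,0,0.45],
    [2,-5,0,0,0.45]
  ]
}}

```text
time: 1.1
eef_pos: [353.0, -374.2, 188.4]
tcp_rot: [[1.0, -0.0, -0.0], [-0.0, -1.0, 0.0], [-0.0, -0.0, -1.0]]
wrist_force: [0.7, -0.3, -0.4]
gripper_width: 0.548
grip_force: 0.0
```

Call:
{"api": "jog_arm", "payload": {
  "increments": [
    [2,-5,0,0,0.45],
    [2,-5,0,0,0.45],
    [2,-5,0,0,0.45],
    [2,-5,0,0,0.45],
    [1,-5,0,0,0.45],
    [0,0,0,0,0.45],
    [0,0,0,0,0.45]
  ]
}}

```text
time: 1.98
eef_pos: [442.7, -126.2, 188.5]
tcp_rot: [[1.0, 0.0, -0.0], [0.0, -1.0, -0.0], [-0.0, 0.0, -1.0]]
wrist_force: [-0.9, -0.1, 0.1]
gripper_width: 0.553
grip_force: 0.0
```

Call:
{"api": "jog_arm", "payload": {
  "increments": [
    [0,-0.4,4,0,0.45],
    [0,0,4,0,0.45],
    [0,0,3,0,0.45],
    [0,0,1.4,0,0.45],
    [0,0,0,0,0.45]
  ]
}}

```text
time: 2.6
eef_pos: [442.5, -122.6, 64.4]
tcp_rot: [[1.0, -0.001, -0.001], [-0.001, -1.0, 0.0], [-0.001, -0.0, -1.0]]
wrist_force: [0.3, -0.4, 0.6]
gripper_width: 0.549
grip_force: 0.0
```

Run:
```python
from h import *
im=ctrl.read_camera("side")[:,:,::-1]
cv2.imwrite("pics/side1.png",cv2.resize(im[120:260,270:430],None,fx=4,fy=4,interpolation=cv2.INTER_CUBIC))
```

```text
(no output)
```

View pics/side1.png

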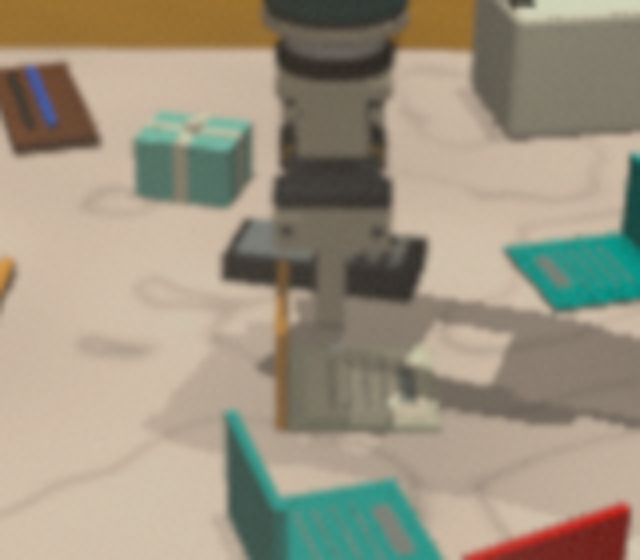

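The fingers (crop x 318–345) hang above the plate, about 13 mm short of the brass foot (crop x≈283) and below its top. Now I push gently.

Call:
{"api": "jog_arm", "payload": {
  "increments": [
    [1,0,0,0,0.45],
    [0.5,0,0,0,0.45],
    [0.5,0,0,0,0.45],
    [0.5,0,0,0,0.45],
    [0.5,0,0,0,0.45],
    [0.4,0,0,0,0.45]
  ]
}}

```text
time: 3.4
eef_pos: [477.1, -121.9, 64.6]
tcp_rot: [[1.0, -0.0, -0.0], [-0.0, -1.0, 0.0], [-0.0, -0.0, -1.0]]
wrist_force: [-0.1, -0.5, 0.1]
gripper_width: 0.549
grip_force: 0.1
```

Run:
```python
from h import *
im=ctrl.read_camera("side")[:,:,::-1]
cv2.imwrite("pics/side2.png",cv2.resize(im[120:260,270:430],None,fx=4,fy=4,interpolation=cv2.INTER_CUBIC))
```

```text
(no output)
```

View pics/side2.png

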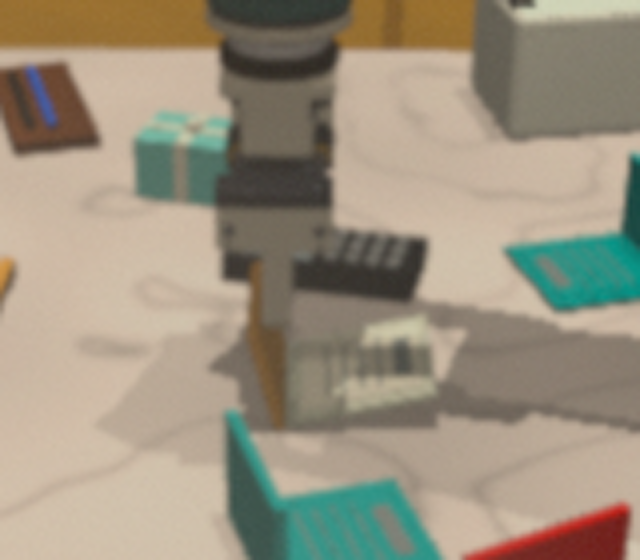

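The foot has tilted about 12° and the heel hasn't slid. Next: push past balance, then raise the fingers clear of the rising plate.

Call:
{"api": "jog_arm", "payload": {
  "increments": [
    [0.5,0,0,0,0.45],
    [0.7,0,0,0,0.45],
    [0.4,0,-5.5,0,0.45],
    [0,0,-5,0,0.45],
    [0,0,0,0,0.45],
    [0,0,0,0,0.45],
    [0,0,0,0,0.45]
  ]
}}

```text
time: 4.32
eef_pos: [492.4, -121.8, 168.2]
tcp_rot: [[1.0, -0.0, -0.002], [-0.0, -1.0, 0.001], [-0.002, -0.001, -1.0]]
wrist_force: [0.2, -0.7, -0.8]
gripper_width: 0.554
grip_force: 0.0
```

Run:
```python
from h import *
im=ctrl.read_camera("side")[:,:,::-1]
cv2.imwrite("pics/side3.png",cv2.resize(im[120:260,270:430],None,fx=4,fy=4,interpolation=cv2.INTER_CUBIC))
```

```text
(no output)
```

View pics/side3.png

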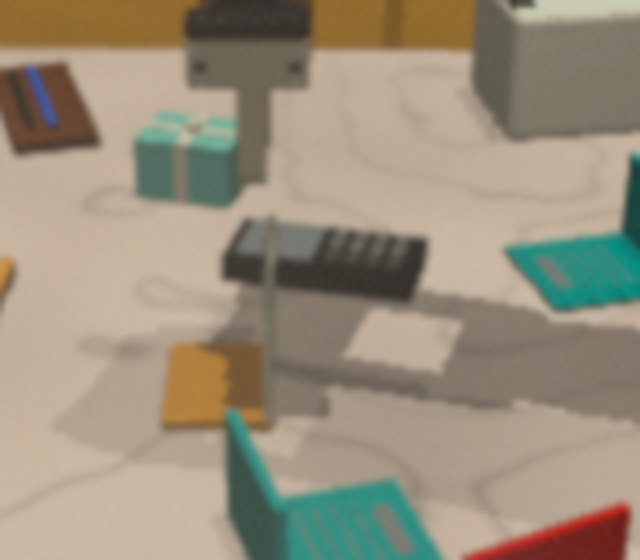

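The notice is upright on its foot, with the heel at crop (272,427) and the front corners at (163,425) and (172,343). I'll measure those.

Run:
```python
from h import *
print(np.round(world("side",[(338,226.7),(310.7,226.2)],0)))
print(np.round(world("side",[(313,205.8),(311,224.5)],8)))
```

```text
[[478. -69.   0.]
 [551. -68.   0.]]
[[ 553. -163.    8.]
 [ 550.  -64.    8.]]
```

Call:
{"api": "jog_arm", "payload": {
  "increments": [
    [-2.7,0,0,0.2,0.45],
    [-2.7,0,0,0,0.45],
    [0,0,4,0,0.45],
    [0,0,4,0,0.45],
    [0,0,4,0,0.45],
    [0,0,1.6,0,0.45],
    [0,0,0,0,0.45]
  ]
}}

```text
time: 5.25
eef_pos: [438.5, -120.9, 33.1]
tcp_rot: [[0.999, -0.035, -0.002], [-0.035, -0.999, 0.001], [-0.002, -0.0, -1.0]]
wrist_force: [0.7, 1.3, 0.4]
gripper_width: 0.551
grip_force: 0.0
```

Call:
{"api": "jog_arm", "payload": {
  "increments": [
    [1.5,0,0,0,0.45],
    [1,0,0,0,0.45],
    [0.7,0,0,0,0.45],
    [0.7,0,0,0,0.45],
    [0.7,0,0,0,0.45],
    [0.7,0,0,0,0.45],
    [0.7,0,0,0,0.45],
    [0.7,0,0,0,0.45]
  ]
}}

```text
time: 6.25
eef_pos: [506.0, -123.4, 33.8]
tcp_rot: [[0.999, -0.035, -0.001], [-0.035, -0.999, -0.0], [-0.001, 0.0, -1.0]]
wrist_force: [-5.7, 0.4, 4.1]
gripper_width: 0.551
grip_force: 2.9
```

Call:
{"api": "jog_arm", "payload": {
  "increments": [
    [0.8,0,0,0,0.45],
    [0.8,0,0,0,0.45],
    [0.8,0,0,0,0.45],
    [0.8,0,0,0,0.45],
    [0.8,0,0,0,0.45],
    [0.8,0,0,0,0.45],
    [0.5,0,0,0,0.45],
    [0.3,0,0,0,0.45]
  ]
}}

```text
time: 7.25
eef_pos: [561.9, -125.4, 33.7]
tcp_rot: [[0.999, -0.035, -0.001], [-0.035, -0.999, -0.0], [-0.001, 0.0, -1.0]]
wrist_force: [-6.8, 0.8, 4.4]
gripper_width: 0.553
grip_force: 3.1
```

Push force is 7 N, with 4 N of upward force on the tool. I'll check that it is still upright.

Run:
```python
from h import *
im=ctrl.read_camera("side")[:,:,::-1]
cv2.imwrite("pics/side4.png",cv2.resize(im[120:260,220:380],None,fx=4,fy=4,interpolation=cv2.INTER_CUBIC))
```

```text
(no output)
```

View pics/side4.png

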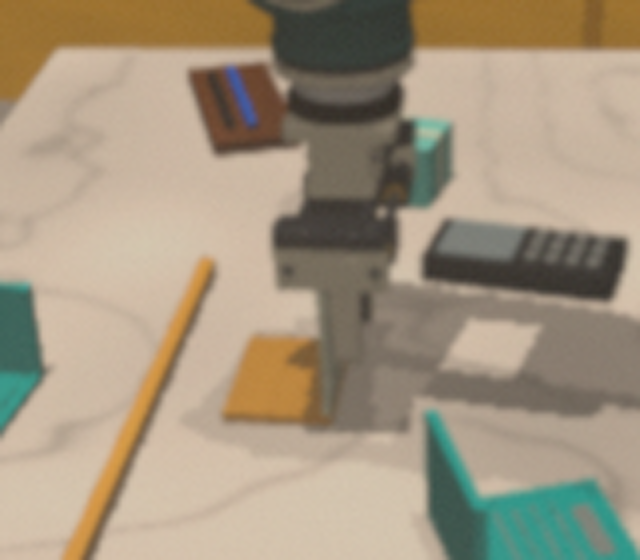

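It stands, but the plate edge, crop (320,290)–(333,415), may lean a little. I'll compare it with a projected true vertical.

Run:
```python
from h import *
w=world("side",[(220+332/4,120+420/4),(220+222/4,120+417/4)],0);print(np.round(w))
p=ctrl.camera_params("side");T=np.linalg.inv(np.array(p["world_from_camera"]))
P=np.array([w[0]+[0,0,z] for z in(0,40,80,110)])
px=cv2.projectPoints(P,cv2.Rodrigues(T[:3,:3])[0],T[:3,3],np.array(p["mtx"]),np.array(p["dist"]))[0].reshape(-1,2)
print(np.round((px-[220,120])*4))
print(np.round(ctrl.read_state()["wrist_force"],1))
```

```text
[[573. -73.   0.]
 [647. -74.   0.]]
[[332. 420.]
 [330. 369.]
 [327. 316.]
 [325. 275.]]
[-2.9 -0.5  2.4]
```

Upright to within about 2°. About 45 mm remain, so I push slowly and watch the force.

Call:
{"api": "jog_arm", "payload": {
  "increments": [
    [0.6,0,0,0,0.45],
    [0.6,0,0,0,0.45],
    [0.6,0,0,0,0.45],
    [0.6,0,0,0,0.45],
    [0.5,0,0,0,0.45],
    [0.4,0,0,0,0.45],
    [0.3,0,0,0,0.45],
    [0.2,0,0,0,0.45]
  ]
}}

```text
time: 8.3
eef_pos: [599.8, -126.6, 33.6]
tcp_rot: [[0.999, -0.035, -0.0], [-0.035, -0.999, 0.0], [-0.0, -0.0, -1.0]]
wrist_force: [-2.1, -0.6, -1.4]
gripper_width: 0.549
grip_force: 1.5
```

Call:
{"api": "jog_arm", "payload": {
  "increments": [
    [0.2,0,0,0,0.45],
    [0.2,0,0,0,0.45],
    [0,0,0,0,0.45]
  ]
}}

```text
time: 8.68
eef_pos: [604.0, -126.8, 33.7]
tcp_rot: [[0.999, -0.035, 0.0], [-0.035, -0.999, -0.0], [0.0, -0.0, -1.0]]
wrist_force: [-1.1, -0.2, -0.6]
gripper_width: 0.548
grip_force: 0.3
```

Run:
```python
from h import *
im=ctrl.read_camera("side")[:,:,::-1]
cv2.imwrite("pics/side5.png",cv2.resize(im[170:250,220:330],None,fx=7,fy=7,interpolation=cv2.INTER_CUBIC))
```

```text
(no output)
```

View pics/side5.png

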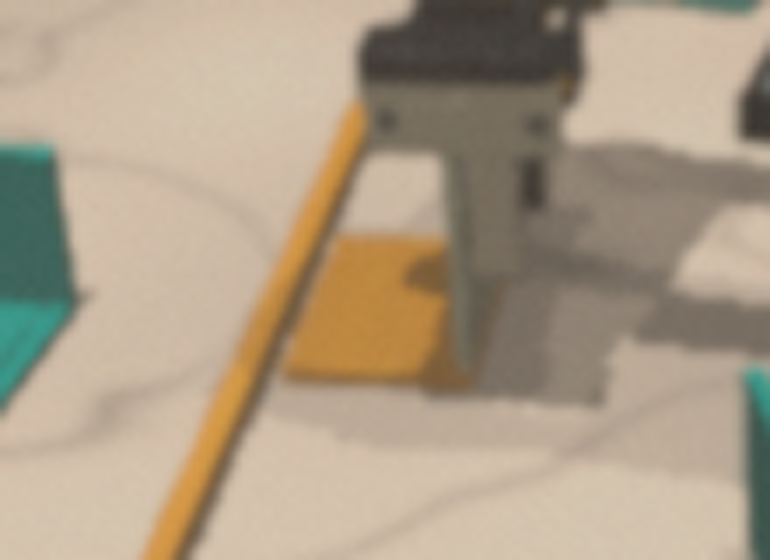

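The gap is about 5–7 mm: foot corner at (285,378) against the rail edge at ≈(262,378). I continue in small steps until contact.

Call:
{"api": "jog_arm", "payload": {
  "increments": [
    [0.2,0,0,0,0.45],
    [0.2,0,0,0,0.45],
    [0,0,0,0,0.45]
  ]
}}

```text
time: 9.1
eef_pos: [608.0, -126.9, 33.8]
tcp_rot: [[0.999, -0.035, 0.0], [-0.035, -0.999, -0.0], [0.0, 0.0, -1.0]]
wrist_force: [-2.7, 0.5, 0.5]
gripper_width: 0.55
grip_force: 0.7
```

Call:
{"api": "jog_arm", "payload": {
  "increments": [
    [0.1,0,0,0,0.45],
    [0,0,0,0,0.45]
  ]
}}

```text
time: 9.35
eef_pos: [608.8, -127.0, 33.7]
tcp_rot: [[0.999, -0.035, 0.0], [-0.035, -0.999, -0.0], [0.0, 0.0, -1.0]]
wrist_force: [-3.4, -0.7, 2.7]
gripper_width: 0.553
grip_force: 1.8
```

Call:
{"api": "jog_arm", "payload": {
  "increments": [
    [0.1,0,0,0,0.45],
    [0,0,0,0,0.45]
  ]
}}

```text
time: 9.6
eef_pos: [609.4, -127.0, 33.8]
tcp_rot: [[0.999, -0.035, -0.001], [-0.035, -0.999, 0.0], [-0.001, -0.0, -1.0]]
wrist_force: [-9.8, 1.0, 6.1]
gripper_width: 0.55
grip_force: 4.5
```

The force jumped to 10 N, so it has reached the rail. I back off and look.

Call:
{"api": "jog_arm", "payload": {
  "increments": [
    [-0.4,0,0,0,0.45],
    [-2,0,0,0,0.45],
    [-3,0,0,0,0.45],
    [-2,0,0,0,0.45],
    [0,0,-5,0,0.45],
    [0,0,-5,0,0.45],
    [0,0,-5,0,0.45],
    [0,0,0,0,0.45]
  ]
}}

```text
time: 10.6
eef_pos: [537.3, -124.8, 188.0]
tcp_rot: [[0.999, -0.035, 0.007], [-0.035, -0.999, -0.002], [0.007, 0.002, -1.0]]
wrist_force: [-0.6, -0.2, -0.4]
gripper_width: 0.55
grip_force: 0.0
```

Run:
```python
from h import *
im=ctrl.read_camera("side")[:,:,::-1]
a=cv2.resize(im[165:245,225:315],None,fx=7,fy=7,interpolation=cv2.INTER_CUBIC)
cv2.imwrite("pics/side6.png",a)
t=ctrl.read_camera("top")[:,:,::-1];cv2.imwrite("pics/top6.png",cv2.resize(t[125:205,300:390],None,fx=7,fy=7,interpolation=cv2.INTER_CUBIC))
```

```text
(no output)
```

View pics/side6.png

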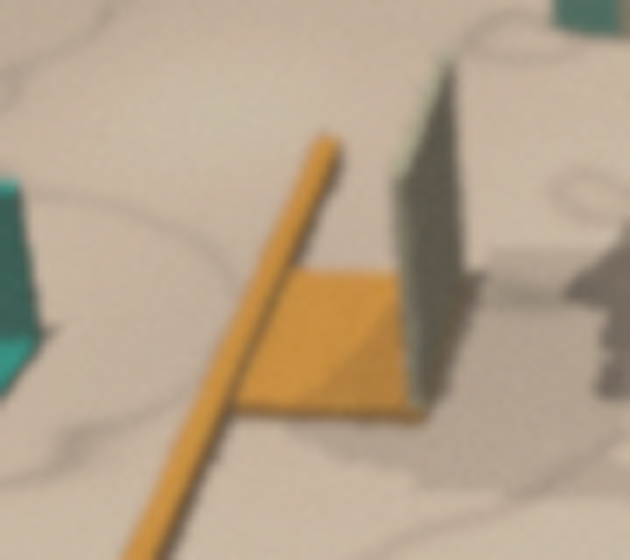

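The foot's front edge meets the rail at both ends, near corner (232,410) and far corner (288,272). The plate is upright and the arm is clear, so I hand in.

```bash
python3 -c "
from rig import ctrl
print(ctrl.job_done())"
```

```text
the job is handed in; nothing more can be done
None
```

I pushed the notice upright and then along the counter until its foot sat flush against the brass rail, with no other object touched. I handed the job in at about 11 s; the hand-in gave no verdict, so flush and upright are from the last side picture.

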